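# Pair the finished gold earrings on their display pads

### The arm

A 6-joint arm with a two-finger parallel gripper is mounted at the origin on the work surface. World frame = base frame: x ahead of the robot, y to its left, z up, the work surface at z = 0. Lengths are in m, angles in rad, forces in N, time in s.
With the tool pointing down it reaches from about 0.35 to 0.775 m from the base axis. Payload 7.3 kg.
Tool frame: the origin (TCP) lies at the centre of the arm's flange, where the gripper is bolted on; the fingertips stand 178 mm ahead of it and the grasp point (between the pads) lies 159 mm ahead of it; x points along the fingers, y is the direction in which the jaws open and shut, and the axes are right-handed (so a half turn about x gives the same grasp; the last joint's range is limited). The gripper opens to 92 mm and grips with 3 to 60 N. Pads are 19 mm wide; open, the fingers measure 130 mm over their backs; the gripper's body (75 mm by 190 mm) begins 47 mm behind the grasp point.
Start: joints at [-1.448, 0.342, 1.524, -0, 1.275, -0.146], TCP at [0.139, -0.506, 0.405] pointing down, gripper open.
Joint ranges: [-2.53, 2.53], [-0.77, 2.02], [0.04, 2.7], [-1, 4.14], [0.28, 2.66], [-3.11, 3.11]. Speed limits (rad/s): [2.57, 2.57, 3.14, 3.14, 3.14, 3.14].

### API

Orientations are given as [roll, pitch, yaw] about the fixed x, y, z axes, in that order (R = Rz(yaw) Ry(pitch) Rx(roll)).
In Python, from cell import readout, cams, workorder gives the robot as it stands.
- The arm moves only by the shell command python3 -m inch 'ROWS' [FORCE]. ROWS is text: rows parted by semicolons, each of 5 numbers parted by spaces: the shift along the world's x, y, z in mm, then the turn about the world's z in rad, then the opening, from 0 (shut) to 1 (fully open). A call has 1 to 8 rows; each row shifts and turns the commanded pose from where the row before left it; what a row does not reach is not made up. A row lasts 1/12 s, in which the tool goes at most 41.7 mm and 7.16 degrees, less where a joint would pass 70% of its speed; a pose out of reach is approached as far as the arm can. A call is refused whole if a number of a shift passes 41.7 or a number of a turn 0.125, either way. A call with a gripper value outside its range is refused whole. The fingers move at their own pace and stop on an object; FORCE is the grip in N (left out, the last holds). Time passes only in rows, so rows that do not move let the fingers close. It gives the time, the measured TCP pose, the force and the opening at its end, in the units of the state.
- readout.observe(): the state, without advancing time (a new reading comes with each control period).
- cams.read_camera(name): name is "scene" or "side" or "wrist"; returns a dict with "color" (384x512x3 uint8, red, green, blue), "fx", "fy", "cx", "cy" (pixels), "world_to_cam" (4x4, takes a point from world to camera coordinates); the wrist camera has in their place "T_tool_cam" (4x4, takes a point from camera to tool coordinates, whose origin is the TCP and whose axes are the tool frame's). Camera axes: x right, y down, z forward; pixel columns grow to the right and rows downward; lengths in m; the calibration is good to about 2 mm. A picture is of the moment at which its call begins: read the wrist's pose just before it. There is no depth.
- workorder.hand_in(): hands the job in, once; it reports no verdict.
The state is a dict: "time": time; "qpos": joint angles; "qvel": joint speeds; "joint_efforts": joint torques, N m; "tool_pos": TCP position; "tool_rot": TCP orientation; "contact_force": force on the tool from outside, world axes, zero at the start; "torque": the same for the moment, N m; "opening": finger opening in m.
Only numpy, scipy, OpenCV 4.12 (cv2) and the standard library are available. Lean on these libraries where they do the work, as an engineer would, in place of code of your own. Each camera call takes 0.05 s, during which the arm holds its last target.

### The job

Pair up the four gold earrings lying loose on the blue bench mat: lay each one gently and flat in the middle of the empty half of the grey display pad that already carries its mate (same shape, same size), lined up alongside the mate. Leave the bangle and the little brown jar where they are.

Things in the scene. Friction and masses are not known exactly. Their poses are not given: they have to be found in the camera images.
- big_drop_center (a point): LARGE drop earring: pear outline 64 mm long, 36 wide, round end to -x, narrow end to +x; widest (best grip) 14 mm from this point towards -x. Gold-coloured rigid metal, 13 mm thick, 10-42 g, flat and loose on the blue mat. A thin ear wire reaches 14 mm beyond the +x end. Point: middle of its length and width, 6.5 mm above its underside; x along its length, z up.
- small_drop_center (a point): SMALL drop earring: pear outline 42 mm long, 24 wide, round end to -x, narrow end to +x; widest (best grip) 9 mm from this point towards -x. Gold-coloured rigid metal, 13 mm thick, 10-42 g, flat and loose on the blue mat. A thin ear wire reaches 14 mm beyond the +x end. Point: middle of its length and width, 6.5 mm above its underside; x along its length, z up.
- round_center (a point): ROUND earring: a disc 44 mm across. Gold-coloured rigid metal, 13 mm thick, 10-42 g, flat and loose on the blue mat. A thin ear wire reaches 14 mm beyond the +x end. Point: middle of its length and width, 6.5 mm above its underside; x along its length, z up.
- leaf_center (a point): long LEAF earring: pointed at both ends, 74 mm long, 24 wide in the middle. Gold-coloured rigid metal, 13 mm thick, 10-42 g, flat and loose on the blue mat. A thin ear wire reaches 14 mm beyond the +x end. Point: middle of its length and width, 6.5 mm above its underside; x along its length, z up.
- big_drop_place (a point): empty half of the grey pad that carries the pinned large drop (64 x 36 mm). Point: centre of that half, on the pad's top. Pad: flat, fixed, 112 (x) by 130 (y) by 10 mm high, on the mat; its middle is 34 mm from here towards -y, the mate's middle 68 mm towards -y; mate lies along x, 13 mm thick. z up.
- small_drop_place (a point): empty half of the grey pad that carries the pinned small drop (42 x 24 mm). Point: centre of that half, on the pad's top. Pad: flat, fixed, 112 (x) by 130 (y) by 10 mm high, on the mat; its middle is 34 mm from here towards -y, the mate's middle 68 mm towards -y; mate lies along x, 13 mm thick. z up.
- round_place (a point): empty half of the grey pad that carries the pinned round disc (44 mm). Point: centre of that half, on the pad's top. Pad: flat, fixed, 112 (x) by 130 (y) by 10 mm high, on the mat; its middle is 34 mm from here towards -y, the mate's middle 68 mm towards -y; mate lies along x, 13 mm thick. z up.
- leaf_place (a point): empty half of the grey pad that carries the pinned long leaf (74 x 24 mm). Point: centre of that half, on the pad's top. Pad: flat, fixed, 112 (x) by 130 (y) by 10 mm high, on the mat; its middle is 34 mm from here towards -y, the mate's middle 68 mm towards -y; mate lies along x, 13 mm thick. z up.
- bangle_center (a point): a plain gold bangle lying loose on the mat: ring 68 mm outside, 58 mm inside, 12 mm high; it belongs to another order. This point: its centre, half-way up.
- jar_center (a point): a small brown glass jar with a black lid standing loose on the mat, 42 mm across, 55 mm tall. This point: its centre, half-way up. z is its upright axis. The blue mat all this stands on is a flat sheet 3 mm thick on the bench, its top at z = 0.003.
Mind the look-alikes: they are no part of the job. What is shaped like the part that bears small_drop_center but orange or pink is not meant. Leave any pink look-alike of the part that bears big_drop_center alone.

How it is judged:
At the end, for the whole second after the job is handed in: Each of the four earrings lies flat (within 11 degrees) on the pad that carries its mate, its middle within 14 mm of the centre of the pad's empty half, its length within 20 degrees of the mate's (either end first; the round one may point any way), released and at rest (horizontal distance between big_drop_center and big_drop_place below 0.014 m and z of big_drop_center in the frame of big_drop_place between 0.002 and 0.011 m and angle between each of big_drop_center, small_drop_center, round_center, leaf_center's own z axis and vertical below 0.2 rad and angle between the x axis of big_drop_center and the x axis of big_drop_place, either way round below 0.35 rad and linear speed of each of big_drop, small_drop, round, leaf below 0.01 m/s and horizontal distance between small_drop_center and small_drop_place below 0.014 m and z of small_drop_center in the frame of small_drop_place between 0.002 and 0.011 m and angle between the x axis of small_drop_center and the x axis of small_drop_place, either way round below 0.35 rad and horizontal distance between round_center and round_place below 0.014 m and z of round_center in the frame of round_place between 0.002 and 0.011 m and horizontal distance between leaf_center and leaf_place below 0.014 m and z of leaf_center in the frame of leaf_place between 0.002 and 0.011 m and angle between the x axis of leaf_center and the x axis of leaf_place, either way round below 0.35 rad); the robot touches nothing.
It fails at once if an earring is dropped on its pad from more than about 2 cm (it hits at over 0.6 m/s) ((horizontal distance between big_drop_center and big_drop_place below 0.05 m and height (world z) of big_drop_center below 0.045 m and linear speed of big_drop above 0.6 m/s) or (horizontal distance between small_drop_center and small_drop_place below 0.05 m and height (world z) of small_drop_center below 0.045 m and linear speed of small_drop above 0.6 m/s) or (horizontal distance between round_center and round_place below 0.05 m and height (world z) of round_center below 0.045 m and linear speed of round above 0.6 m/s) or (horizontal distance between leaf_center and leaf_place below 0.05 m and height (world z) of leaf_center below 0.045 m and linear speed of leaf above 0.6 m/s)).
It fails at once if the bangle is shifted by more than 20 mm (distance of bangle_center from where it was at the start of the episode above 0.02 m).
It fails at once if the jar is shifted by more than 20 mm or knocked over (distance of jar_center from where it was at the start of the episode above 0.02 m or angle between jar_center's own z axis and vertical above 0.4 rad).
It also fails if it takes over 102 s, if anything falls off the work surface, if the arm or the gripper's body presses on something with over 40 N, if the wrist force passes 120 N, or if a joint passes its speed limit or range.

## Working session

There is one attempt and no reset: what is moved stays moved. The work goes in short steps, Python scripts to look and compute and a shell command to move; the robot and the scene stay as the last step left them, time stands still between calls to the robot, and variables do not carry over. Pictures are saved under pics/ and viewed, and the job is handed in when it is done.

```bash
mkdir -p pics; ls; python3 - <<'E'
from cell import readout,cams
import cv2
s=readout.observe();print({k:s[k] for k in('time','tool_pos','tool_rot','opening')})
for n in("scene","side","wrist"):
    c=cams.read_camera(n);cv2.imwrite(f'pics/{n}0.png',c['color'][:,:,::-1]);print(n,c['fx'],c['cx'],c['cy'],c.get('world_to_cam',c.get('T_tool_cam')))
E
```

```text
pics
{'time': 0.0, 'tool_pos': array([ 0.13944081, -0.50600583,  0.40405508]), 'tool_rot': array([-1.71381332,  1.56927432,  1.69660003]), 'opening': 0.09196743402915142}
scene 356.7184126999008 251.26892771666752 192.51909938280582 [[-0.84536195  0.53417824  0.00409525  0.36571676]
 [ 0.37744786  0.60271863 -0.70303867 -0.1296114 ]
 [-0.37801624 -0.5927764  -0.71113983  1.19039759]
 [ 0.          0.          0.          1.        ]]
side 353.3823601953144 254.38089950441554 193.1310583347718 [[-0.95208811 -0.30508191 -0.0212898   0.43346127]
 [-0.13899386  0.49367399 -0.85846764  0.12242376]
 [ 0.27241317 -0.81437768 -0.51242565  1.05510143]
 [ 0.          0.          0.          1.        ]]
wrist 320.32387165355743 258.58741179507524 193.43666160421483 [[ 3.29890836e-04 -2.52947743e-01  9.67479886e-01  2.13796205e-02]
 [ 9.99999941e-01  1.75911368e-04 -2.94987459e-04  4.24378149e-04]
 [-9.55742981e-05  9.67479927e-01  2.52947786e-01 -6.72885938e-02]
 [ 0.00000000e+00  0.00000000e+00  0.00000000e+00  1.00000000e+00]]
```

View pics/scene0.png

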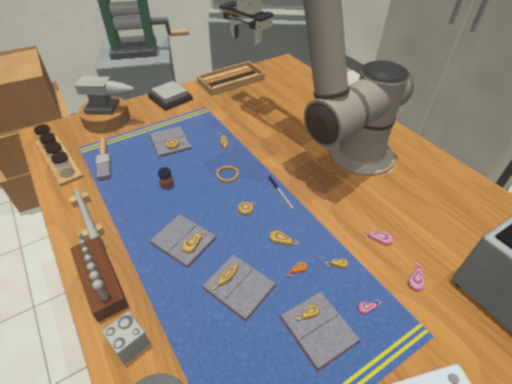

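View pics/side0.png

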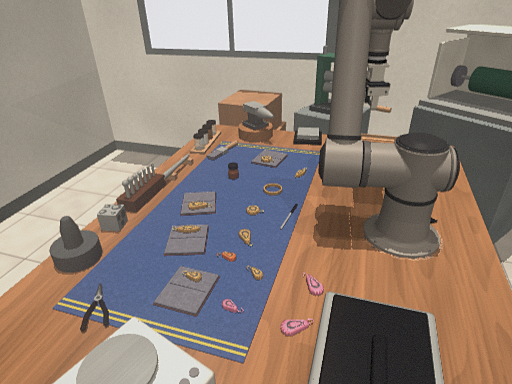

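View pics/wrist0.png

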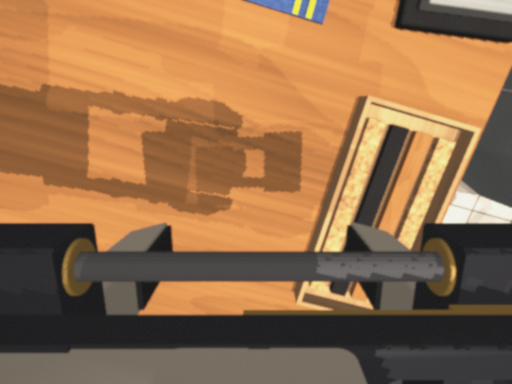

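```bash
cat > h.py <<'E'
import numpy as np,cv2
from scipy.spatial.transform import Rotation as Ro
from cell import readout,cams
def grab(n):
    s=readout.observe();c=cams.read_camera(n)
    if 'world_to_cam' in c: Tcw=np.linalg.inv(c['world_to_cam'])
    else:
        T=np.eye(4);T[:3,:3]=Ro.from_euler('xyz',s['tool_rot']).as_matrix();T[:3,3]=s['tool_pos'];Tcw=T@c['T_tool_cam']
    return c,Tcw,s
def ray(c,T,uv,z):
    uv=np.atleast_2d(uv).astype(float)
    d=np.c_[(uv[:,0]-c['cx'])/c['fx'],(uv[:,1]-c['cy'])/c['fy'],np.ones(len(uv))]@T[:3,:3].T
    return T[:3,3]+d*((z-T[2,3])/d[:,2])[:,None]
def proj(c,T,P):
    p=(np.atleast_2d(P)-T[:3,3])@T[:3,:3]
    return np.c_[p[:,0]/p[:,2]*c['fx']+c['cx'],p[:,1]/p[:,2]*c['fy']+c['cy']]
def gold(img):
    h=cv2.cvtColor(img,cv2.COLOR_RGB2HSV)
    return cv2.inRange(h,(18,90,80),(32,255,255))
def show(img,name,box,k):
    x0,y0,x1,y1=box;cv2.imwrite(f'pics/{name}.png',cv2.resize(img[y0:y1,x0:x1,::-1],None,fx=k,fy=k,interpolation=cv2.INTER_CUBIC))
def jaw(s):
    R=Ro.from_euler('xyz',s['tool_rot']).as_matrix();return R
E
python3 - <<'E'
from h import *
for n,box in(("scene",(130,110,400,380)),("side",(140,140,340,320))):
    c,T,s=grab(n);show(c['color'],n+'_crop',box,2.2 if n=="scene" else 3)
    m=gold(c['color']);N,l,st,ce=cv2.connectedComponentsWithStats(m)
    print(n)
    for i in range(1,N):
        if st[i,4]>25:
            ys,xs=np.where(l==i);P=ray(c,T,np.c_[xs,ys],.012)
            r=cv2.minAreaRect((P[:,:2]*1000).astype(np.float32))
            print(st[i,4],ce[i].round(0),np.round(r[0],0),np.round(r[1],0),round(r[2]))
    # pads
    h=cv2.cvtColor(c['color'],cv2.COLOR_RGB2HSV)
    g=cv2.inRange(h,(0,0,60),(180,70,200))|m
    for q in cv2.findContours(g,cv2.RETR_EXTERNAL,cv2.CHAIN_APPROX_NONE)[0]:
        if 500<cv2.contourArea(q)<8000:
            P=ray(c,T,q[:,0],.013);r=cv2.minAreaRect((P[:,:2]*1000).astype(np.float32))
            if 90<min(r[1])and max(r[1])<160: print('pad',q[:,0].mean(0).round(),np.round(r[0]),np.round(r[1]),round(r[2],1))
R=jaw(s);print(R.round(3))
E
```

```text
scene
31 [233.  12.] [ -284. -1331.] [ 27. 125.] 13
29 [236.  69.] [  59. -714.] [28. 40.] 58
26 [222.  74.] [ 130. -712.] [24. 46.] 75
32 [207.  77.] [ 202. -717.] [24. 53.] 87
84 [ 65. 151.] [ 831. -523.] [ 10. 212.] 5
52 [224. 141.] [ 363. -287.] [62. 17.] 61
82 [172. 143.] [ 516. -372.] [44. 41.] 58
73 [228. 174.] [ 433. -139.] [63. 66.] 5
111 [245. 208.] [459.  11.] [42. 37.] 58
172 [280. 238.] [435. 148.] [35. 58.] 44
187 [191. 243.] [640.  38.] [62. 35.] 36
103 [339. 263.] [359. 287.] [25. 37.] 35
184 [227. 275.] [609. 171.] [70. 24.] 18
148 [310. 312.] [502. 352.] [44. 23.] 15
302 [382. 354.] [427. 499.] [224.   6.] 0
284 [392. 357.] [415. 514.] [200.   6.] 0
pad [319. 330.] [509. 389.] [134. 116.] 89.0
pad [239. 287.] [601. 212.] [117. 135.] 19.3
pad [183. 240.] [654.  19.] [118. 137.] 22.7
pad [170. 141.] [ 517. -388.] [145. 116.] 81.0
side
62 [ 76. 302.] [739. 504.] [78.  6.] 1
75 [ 72. 307.] [738. 519.] [83.  7.] 0
32 [ 98. 314.] [666. 518.] [ 6. 34.] 89
53 [120. 314.] [618. 504.] [68.  5.] 0
45 [117. 319.] [614. 518.] [48.  6.] 0
252 [194. 334.] [440. 504.] [  5. 262.] 90
249 [200. 342.] [416. 518.] [  6. 216.] 90
pad [119. 363.] [543. 596.] [157. 108.] 17.0
pad [188. 292.] [502. 391.] [139. 118.] 89.1
pad [186. 240.] [595. 212.] [116. 146.] 19.3
pad [198. 203.] [650.  20.] [114. 149.] 22.8
[[-0.     0.266 -0.964]
 [ 0.001 -0.964 -0.266]
 [-1.    -0.001 -0.   ]]
```

```bash
sleep 0
```

```text
(no output)
```

View pics/scene_crop.png

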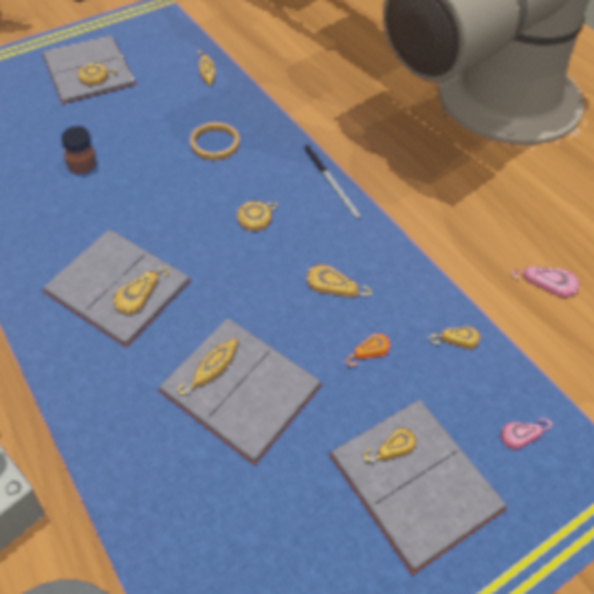

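View pics/side_crop.png

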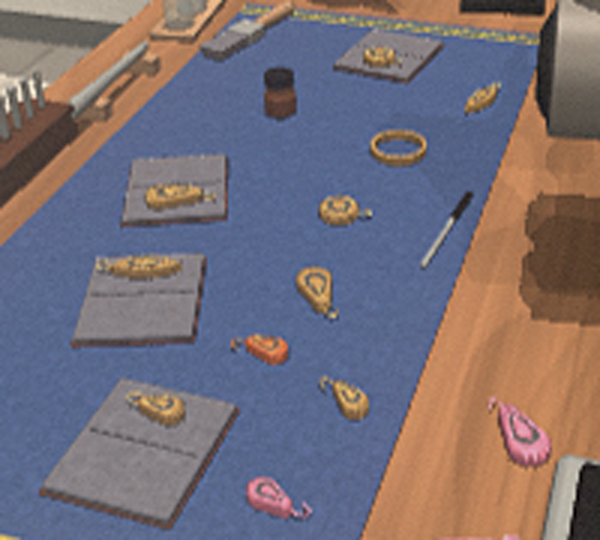

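Loose gold earrings in the scene image: leaf (224,141), round (245,208), large drop (280,238), small drop (339,263). Things that could be mistaken for them: an orange small drop (298,269), a pink small drop (369,306), pink large drops (380,238) and (416,277), and the bangle (228,174). The pinned mates are round (172,143), large drop (191,243), leaf (227,275) and small drop (310,312). The crop confirms shapes and colours. I'll start with the leaf.

```bash
python3 -m inch '27 27 0 0.1 1;27 27 0 0.1 1;27 27 0 0.1 1;27 27 0 0.1 1;27 27 -15 0.1 1;27 27 -15 0.1 1;27 27 -15 0.1 1;27 27 -15 0.1 1'; python3 -m inch '0 0 0 0 1;0 0 0 0 1'
cat > look.py <<'E'
import sys
from h import *
name,z=sys.argv[1],float(sys.argv[2])
c,T,s=grab('wrist');cv2.imwrite(f'pics/{name}.png',c['color'][:,:,::-1])
R=jaw(s);a=np.degrees(np.arctan2(R[1,1],R[0,1]));print('t',s['time'],'tcp',s['tool_pos'].round(4),'jaw deg',a.round(1),'fx axis',R[:,0].round(3))
m=gold(c['color']);m[225:]=0
N,l,st,ce=cv2.connectedComponentsWithStats(m)
for i in range(1,N):
    if st[i,4]>80:
        ys,xs=np.where(l==i);P=ray(c,T,np.c_[xs,ys],z)[:,:2]*1000
        mu=P.mean(0);w,v=np.linalg.eigh(np.cov(P.T));ax=v[:,1];q=(P-mu)@v
        # fit: rect of eroded-open blob (wire removed)
        r=cv2.minAreaRect(P.astype(np.float32))
        mm=cv2.morphologyEx((l==i).astype(np.uint8),cv2.MORPH_OPEN,np.ones((7,7),np.uint8))
        y2,x2=np.where(mm>0)
        out=''
        if len(y2)>50:
            P2=ray(c,T,np.c_[x2,y2],z)[:,:2]*1000;r2=cv2.minAreaRect(P2.astype(np.float32));out=f'opened {np.round(r2[0],1)} {np.round(r2[1],1)} {r2[2]:.0f}'
        print(st[i,4],ce[i].round(),'rect',np.round(r[0],1),np.round(r[1],1),round(r[2]),'pca',round(float(np.degrees(np.arctan2(ax[1],ax[0]))),1),out)
E
python3 look.py w1 0.0125
```

```text
time: 0.92
tool_pos: [0.3564, -0.2886, 0.3443]
tool_rot: [1.282, 1.57, -0.786]
contact_force: [0.2, -2.1, -0.6]
opening: 0.0919
time: 1.08
tool_pos: [0.3565, -0.2885, 0.344]
tool_rot: [-1.889, 1.569, 2.326]
contact_force: [-0.7, -0.6, 0.7]
opening: 0.0918
t 1.0833 tcp [ 0.3565 -0.2885  0.344 ] jaw deg -28.5 fx axis [-0.001  0.001 -1.   ]
552 [256.  22.] rect [ 422.9 -159.2] [27.7 64.9] 61 pca 151.4 
647 [132.  96.] rect [ 291.5 -166.9] [27.1 51.2] 26 pca 134.5 opened [ 292.5 -163. ] [14.8 44.6] 55
597 [265. 180.] rect [ 360.9 -291.9] [69.2 20.3] 67 pca 68.0 opened [ 361.  -291.2] [58.7  9.8] 69
1123 [444. 167.] rect [ 522.3 -364.4] [42.7 46.8] 50 pca 140.5 opened [ 522.  -362.9] [43.3 43.5] 28
253 [449. 169.] rect [ 525.  -367.5] [15.9 18.1] 62 pca 144.7 opened [ 525.1 -367.5] [16.6 15.5] 70
122 [265. 182.] rect [ 360.4 -292.4] [21.5  6.8] 73 pca 69.1 
120 [ 29. 208.] rect [ 136.8 -202.4] [ 6.2 32.5] 1 pca 90.9
```

```bash
sleep 0
```

```text
(no output)
```

View pics/w1.png

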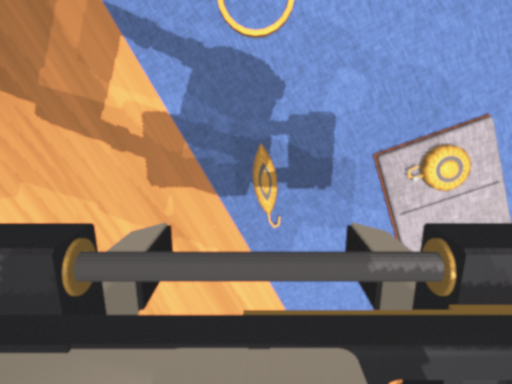

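Leaf sits at wrist pixels (265,180), axis about 68°, at (361,-292) mm, in agreement with the scene view. Round mate is at (444,167). I'll descend and grip.

```bash
python3 -m inch '4.5 -3.5 -25 0.113 1;0 0 -30 0 1;0 0 -30 0 0.8;0 0 -30 0 0.6;0 0 -25 0 0.5;0 0 -15 0 0.5;0 0 -5 0 0.5;0 0 0 0 0.5' 15; python3 -m inch '0 0 0 0 0;0 0 0 0 0;0 0 0 0 0;0 0 0 0 0;0 0 0 0 0;0 0 0 0 0'
```

```text
time: 1.8
tool_pos: [0.3592, -0.2947, 0.1841]
tool_rot: [-1.959, 1.569, 2.362]
contact_force: [-0.5, 0.5, 0.1]
opening: 0.0559
time: 2.3
tool_pos: [0.3601, -0.2938, 0.1854]
tool_rot: [1.099, 1.569, -0.861]
contact_force: [-0.9, 0.3, 5.3]
opening: 0.023
```

```bash
python3 -m inch '0 0 15 0 0;0 0 30 0 0;0 0 40 0 0;0 0 40 0 0;15 36 35 -0.057 0;15 36 0 -0.057 0;15 36 0 -0.057 0;15 36 0 -0.057 0'; python3 -m inch '15 36 0 -0.057 0;15 36 0 -0.057 0;15 36 0 -0.057 0;15 36 0 -0.057 0;15 36 0 -0.057 0;15 36 0 -0.057 0;15 36 0 -0.057 0;15 36 0 -0.057 0';python3 -m inch '15 36 0 -0.057 0;15 36 0 -0.057 0;15 36 0 -0.057 0;0 0 0 0 0;0 0 0 0 0'; python3 look.py w2 0.023
```

```text
time: 2.97
tool_pos: [0.417, -0.1555, 0.3384]
tool_rot: [1.695, 1.569, -0.497]
contact_force: [1.0, -0.5, -0.5]
opening: 0.0229
time: 3.63
tool_pos: [0.537, 0.1332, 0.3376]
tool_rot: [0.213, 1.571, -2.433]
contact_force: [1.5, -0.3, -0.4]
opening: 0.0228
time: 4.05
tool_pos: [0.5817, 0.241, 0.3366]
tool_rot: [0.106, 1.57, -2.705]
contact_force: [-0.3, -0.4, -0.3]
opening: 0.0229
t 4.05 tcp [0.5817 0.241  0.3366] jaw deg -71.1 fx axis [-0.001 -0.001 -1.   ]
558 [ 5. 43.] rect [618.9 481.5] [86.   6.3] 0 pca -179.1 opened [625.8 481.2] [64.3  5.7] 1
133 [485.   7.] rect [782.3 110.6] [ 3.  43.4] 0 pca 89.4 
173 [504.   5.] rect [786.6 101.3] [ 9.5 18.2] 19 pca 86.0 opened [787.7  99.2] [ 8.8 13.1] 19
959 [335. 175.] rect [612.8 176.2] [76.6 22.4] 22 pca -159.9 opened [609.8 177.6] [61.8 18.5] 18
1707 [472. 188.] rect [641.5  45.2] [62.7 37.8] 37 pca -155.4 opened [640.4  46.6] [61.8 36.8] 28
179 [336. 179.] rect [609.7 174. ] [23.8  7.5] 22 pca -161.2 opened [609.8 174. ] [14.6  7.5] 22
1233 [258. 201.] rect [569.8 236.6] [54.9 39.7] 19 pca -161.0 opened [567.2 235.7] [49.2 37.7] 19
362 [127. 213.] rect [512.7 348.5] [18.8 33.9] 74 pca 157.0 opened [516.2 347.7] [21.7 10.5] 13
```

```bash
sleep 0
```

```text
(no output)
```

View pics/w2.png

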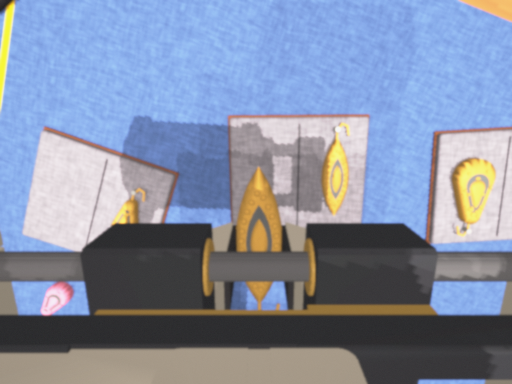

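```bash
cat > pad.py <<'E'
import sys
from h import *
# two wrist pixel pts along pad edge/crease; args u,v pairs
c,T,s=grab('wrist')
uv=np.array(sys.argv[1:],float).reshape(-1,2);P=ray(c,T,uv,.013)*1000
print(P[:,:2].round(1));print([round(float(np.linalg.norm(P[i]-P[i+1])),1) for i in range(len(P)-1)])
print('ang',[round(float(np.degrees(np.arctan2(*(P[i+1]-P[i])[[1,0]]))),1) for i in range(len(P)-1)])
E
python3 pad.py 228 117 368 117 365 222 297 222 298 117
```

```text
[[629.6 285.2]
 [671.1 163.5]
 [576.4 125. ]
 [554.4 189.3]
 [650.3 224.4]]
[128.6, 102.3, 68.0, 102.1]
ang [-71.1, -157.9, 108.9, 20.1]
```

The pad corner gives a place of (586,238) and the mate gives (589,241), so the two agree. I'll lower the leaf at about (588,239).

```bash
python3 -m inch '4.5 -2.5 -30 0.01 0;0 0 -35 0 0;0 0 -35 0 0;0 0 -20 0 0;0 0 -10 0 0;0 0 -7 0 0;0 0 -3.5 0 0;0 0 0 0 0';python3 -m inch '0 0 -0.5 0 0;0 0 0 0 0.3;0 0 0 0 0.4;0 0 0 0 0.45;0 0 0 0 0.45;0 0 0 0 0.45'
```

```text
time: 4.82
tool_pos: [0.5867, 0.2361, 0.1978]
tool_rot: [2.943, 1.57, 0.138]
contact_force: [-0.4, -0.1, 0.1]
opening: 0.0228
time: 5.32
tool_pos: [0.5864, 0.2366, 0.1968]
tool_rot: [2.902, 1.57, 0.097]
contact_force: [0.1, 0.7, 0.2]
opening: 0.0409
```

```bash
python3 -m inch '0 0 20 0 0.45;0 0 40 0 0.45;0 0 40 0 0.6;0 0 40 0 1;0 0 0 0 1;0 0 0 0 1'; python3 look.py w3 0.023
```

```text
time: 5.82
tool_pos: [0.5867, 0.2366, 0.3398]
tool_rot: [3.051, 1.564, 0.247]
contact_force: [-0.4, -0.2, -0.2]
opening: 0.0636
t 5.8167 tcp [0.5867 0.2366 0.3398] jaw deg -70.7 fx axis [ 0.006  0.002 -1.   ]
497 [ 5. 45.] rect [624.2 481.2] [76.4  6.2] 0 pca -178.9 opened [629.5 480.9] [58.2  6.2] 1
847 [327. 180.] rect [612.4 176.7] [76.1 22.7] 22 pca -159.8 opened [610.3 175.4] [61.2 14. ] 22
676 [259. 181.] rect [586.6 235.7] [76.7 20.9] 19 pca -160.1 opened [589.7 237.2] [58.9 10.2] 19
1571 [462. 193.] rect [641.8  52.4] [56.  38.9] 8 pca -154.2 opened [641.4  50. ] [55.3 37.9] 19
129 [259. 183.] rect [588.9 236.8] [21.1  7.4] 27 pca -159.9 opened [588.2 236.2] [9.7 5.7] 19
154 [328. 185.] rect [608.8 174.2] [23.3  7.6] 23 pca -161.1 opened [609.5 174. ] [12.9  6.6] 22
291 [123. 214.] rect [516.2 349.1] [16.3 30. ] 74 pca 155.0 opened [518.4 349.2] [16.8 11.6] 14
```

```bash
sleep 0
```

```text
(no output)
```

View pics/w3.png

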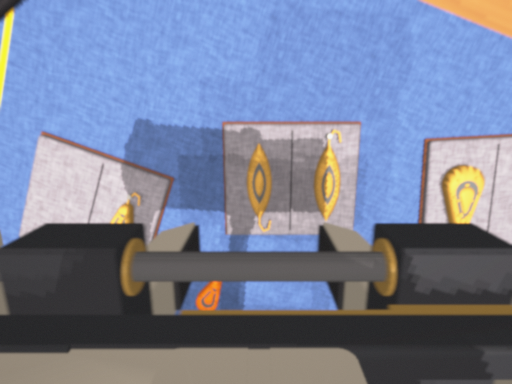

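Leaf lies flat at (259,181) px, parallel to its mate at (327,180) and about 64 mm from it (68 nominal), inside the 14 mm tolerance. Next the small gold drop.

```bash
python3 -m inch '-15 3.3 0 0.123 1;-15 3.3 0 0.123 1;-15 3.3 0 0.123 1;-15 3.3 0 0.123 1;-15 3.3 0 0.123 1;-15 3.3 0 0.123 1;-15 3.3 0 0.123 1;-15 3.3 0 0.123 1'; python3 -m inch '-15 3.3 0 0.123 1;-15 3.3 0 0.123 1;-15 3.3 0 0.123 1;-15 3.3 0 0.123 1;-15 3.3 0 0.123 1;-15 3.3 0 0.123 1;-15 3.3 0 0.123 1;0 0 0 0 1';python3 -m inch '0 0 0 0 1;0 0 0 0 1'; python3 look.py w4 0.0125
```

```text
time: 6.53
tool_pos: [0.4652, 0.2628, 0.3345]
tool_rot: [-0.936, 1.567, -2.751]
contact_force: [-0.7, -0.5, -0.8]
opening: 0.0918
time: 7.2
tool_pos: [0.3588, 0.286, 0.3348]
tool_rot: [-1.764, 1.565, -2.717]
contact_force: [-0.2, -0.0, -0.5]
opening: 0.0918
time: 7.37
tool_pos: [0.3617, 0.2859, 0.3358]
tool_rot: [-1.473, 1.57, -2.436]
contact_force: [-0.1, -0.3, 0.1]
opening: 0.0917
t 7.3667 tcp [0.3617 0.2859 0.3358] jaw deg 34.9 fx axis [-0.001 -0.001 -1.   ]
97 [141.  10.] rect [193.9 351.2] [19.6  4.4] 89 pca 88.0 
413 [164.  10.] rect [210.  362.3] [26.5 13.7] 89 pca 71.5 opened [210.2 362.3] [20.6 15.2] 35
482 [189.  12.] rect [227.4 373.7] [16.4 28.4] 4 pca 70.8 opened [227.8 371.3] [15.3 21.9] 3
254 [236.  22.] rect [265.8 391.2] [34.4  7.3] 88 pca 91.7 
1458 [273.  17.] rect [288.2 410.5] [70.2 28.5] 47 pca 54.4 opened [289.1 410.6] [65.8 24.8] 48
903 [465.  38.] rect [436.5 492.3] [112.9   5.8] 0 pca -180.0 opened [436.9 492.3] [109.6   5.7] 0
634 [481.  26.] rect [439.2 506.7] [ 6. 77.] 90 pca -180.0 opened [439.6 506.8] [73.7  5.6] 0
2120 [221.  87.] rect [285.1 337.1] [47.4 43.7] 23 pca 57.6 opened [284.1 337.7] [47.6 39.2] 35
432 [257. 177.] rect [357.3 285.5] [20.2 38.5] 35 pca 140.8 opened [347.9 298.3] [9.5 6.7] 35
199 [142. 200.] rect [277.6 205.5] [39.3  6.9] 88 pca 91.8 
618 [418. 209.] rect [508.7 352. ] [22.4 44.3] 87 pca -178.1 opened [499.8 353.3] [24.4 19.5] 35
```

```bash
sleep 0
```

```text
(no output)
```

View pics/w4.png

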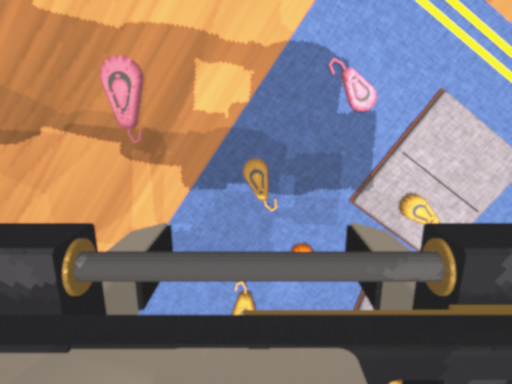

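```bash
python3 - <<'E'
from h import *
c,T,s=grab('wrist');show(c['color'],'w4c',(225,140,300,225),7)
h=cv2.cvtColor(c['color'],cv2.COLOR_RGB2HSV);m=cv2.inRange(h,(10,80,60),(35,255,255))[140:222,235:290]
N,l,st,ce=cv2.connectedComponentsWithStats(m);i=1+np.argmax(st[1:,4]);ys,xs=np.where(l==i)
P=ray(c,T,np.c_[xs+235,ys+140],.0125)[:,:2]*1000;r=cv2.minAreaRect(P.astype(np.float32));print(r,st[i])
p=np.array([[255,158],[265,200]]);print(ray(c,T,p,.0125)*1000)
E
```

```text
((363.6311340332031, 282.64276123046875), (23.047473907470703, 54.034820556640625), 50.71162414550781) [  8  19  33  52 744]
[[345.22310438 302.62061712  12.5       ]
 [376.7968714  274.23847439  12.5       ]]
```

```bash
sleep 0
```

```text
(no output)
```

View pics/w4c.png

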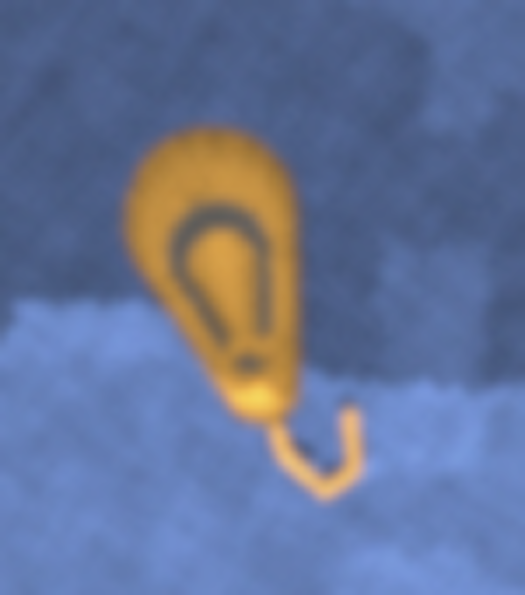

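Round end at crop (208,127), narrow end (262,420): 42 mm long, so it is the small gold drop, axis about -45°. Gripping at the widest part, (353.6,294).

```bash
python3 -m inch '-4 4 -20 0.086 1;-4 4 -30 0.085 0.8;0 0 -30 0 0.6;0 0 -30 0 0.5;0 0 -22 0 0.5;0 0 -14 0 0.5;0 0 -5 0 0.5;0 0 0 0 0.5' 15; python3 -m inch '0 0 0 0 0;0 0 0 0 0;0 0 0 0 0;0 0 0 0 0;0 0 0 0 0;0 0 0 0 0'
```

```text
time: 8.13
tool_pos: [0.3536, 0.2937, 0.1844]
tool_rot: [-1.819, 1.568, -2.609]
contact_force: [0.3, -0.7, -0.0]
opening: 0.0499
time: 8.63
tool_pos: [0.3536, 0.2942, 0.1863]
tool_rot: [1.304, 1.569, 0.515]
contact_force: [-0.1, 0.6, 6.3]
opening: 0.0224
```

```bash
python3 -m inch '0 0 15 0 0;0 0 30 0 0;0 0 35 0 0;15 13 35 0.077 0;15 13 35 0.077 0;15 13 0 0.077 0;15 13 0 0.077 0;15 13 0 0.077 0'; python3 -m inch '15 13 0 0.077 0;15 13 0 0.077 0;15 13 0 0.077 0;14 13 0 0.077 0;13 12 0 0.077 0;0 0 0 0 0;0 0 0 0 0';python3 look.py w5 0.023;
```

```text
time: 9.3
tool_pos: [0.4288, 0.3595, 0.3365]
tool_rot: [0.992, 1.569, 0.592]
contact_force: [0.2, 0.1, -0.8]
opening: 0.0226
time: 9.88
tool_pos: [0.5004, 0.4231, 0.3347]
tool_rot: [-2.577, 1.569, -2.597]
contact_force: [-1.0, -0.3, -0.0]
opening: 0.0229
t 9.8833 tcp [0.5004 0.4231 0.3347] jaw deg 88.9 fx axis [-0.001 -0.001 -1.   ]
1485 [337. 109.] rect [442.9 492.4] [  6.  191.3] 90 pca 180.0 opened [422.7 492.4] [  6. 151.] 90
1492 [353. 110.] rect [443.1 506.3] [191.2   6.1] 0 pca -180.0 opened [434.  506.3] [171.5   6.1] 0
519 [185. 188.] rect [503.4 350.8] [22.5 39.8] 74 pca 176.7 opened [495.1 355. ] [15.9 19.9] 89
```

```bash
sleep 0
```

```text
(no output)
```

View pics/w5.png

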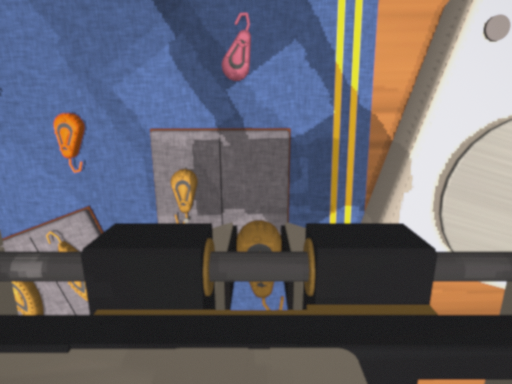

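```bash
python3 pad.py 151 131 290 131 288 221 220 221 220 131
```

```text
[[448.4 323.7]
 [451.  452. ]
 [538.8 450.4]
 [537.4 383. ]
 [449.7 387.4]]
[128.3, 87.8, 67.4, 87.8]
ang [88.8, -1.0, -91.1, 177.1]
```

Pad corners (151,131), (290,131) and crease at col 220 give a place of (506,421); from the mate it is (505,419). Lowering.

```bash
python3 -m inch '-4 -2.5 -30 0 0;0 0 -35 0 0;0 0 -35 0 0;0 0 -20 0 0;0 0 -10 0 0;0 0 -5 0 0;0 0 -2.5 0 0;0 0 0 0 0';python3 -m inch '0 0 -0.5 0 0;0 0 0 0 0.3;0 0 0 0 0.4;0 0 0 0 0.45;0 0 0 0 0.45;0 0 0 0 0.45';python3 -m inch '0 0 20 0 0.45;0 0 40 0 0.45;0 0 40 0 0.6;0 0 40 0 1;0 0 0 0 1;0 0 0 0 1'; python3 look.py w6 0.023
```

```text
time: 10.65
tool_pos: [0.4966, 0.4206, 0.1992]
tool_rot: [0.638, 1.569, 0.619]
contact_force: [-0.1, -0.1, 0.9]
opening: 0.0228
time: 11.15
tool_pos: [0.4964, 0.4205, 0.1978]
tool_rot: [0.814, 1.57, 0.795]
contact_force: [-0.3, 0.1, 0.9]
opening: 0.041
time: 11.65
tool_pos: [0.4966, 0.4207, 0.3409]
tool_rot: [0.62, 1.564, 0.601]
contact_force: [-0.8, -0.2, -0.9]
opening: 0.0633
t 11.65 tcp [0.4966 0.4207 0.3409] jaw deg 88.9 fx axis [ 0.005  0.004 -1.   ]
1451 [336. 110.] rect [442.1 492. ] [  6.1 196.3] 90 pca 180.0 opened [422.6 492. ] [  6.1 148.6] 90
1471 [352. 109.] rect [442.3 505.9] [  6.1 196.4] 90 pca 180.0 opened [409.7 505.8] [131.2   6.1] 0
489 [187. 187.] rect [503.4 350.5] [22.2 40.8] 75 pca 177.0 opened [494.8 353.8] [13.2 20.8] 86
453 [258. 187.] rect [504.6 419.9] [20.8 39.4] 89 pca -177.4 opened [488.8 420.6] [12.3  7.7] 89
```

```bash
sleep 0
```

```text
(no output)
```

View pics/w6.png

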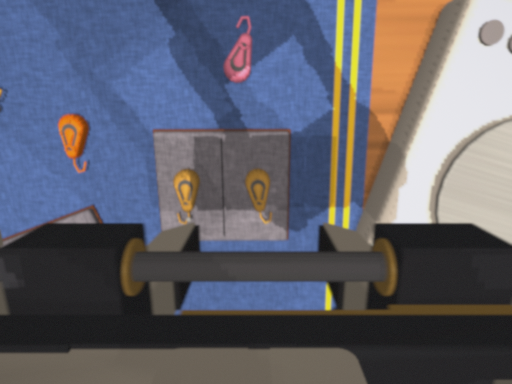

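Small drop lies at (258,187) px, 69 mm from its mate (187,187), parallel. Next the large gold drop.

```bash
python3 -m inch '-8 -34 0 -0.098 1;-8 -34 0 -0.098 1;-8 -34 0 -0.098 1;-8 -34 0 -0.098 1;-8 -34 0 -0.098 1;-8 -34 0 -0.098 1;-8 -34 0 -0.098 1;-8 -34 0 -0.098 1';python3 -m inch '0 0 0 0 1;0 0 0 0 1;0 0 0 0 1'; python3 look.py w7 0.0125; python3 - <<'E'
import cv2
i=cv2.imread('pics/w7.png');cv2.imwrite('pics/w7c.png',cv2.resize(i[100:225,190:340],None,fx=5,fy=5,interpolation=cv2.INTER_CUBIC)[:600])
E
```

```text
time: 12.37
tool_pos: [0.4311, 0.147, 0.3359]
tool_rot: [-2.173, 1.567, -2.98]
contact_force: [0.7, -0.9, 0.5]
opening: 0.0918
time: 12.62
tool_pos: [0.4324, 0.1486, 0.3367]
tool_rot: [-2.407, 1.569, 3.074]
contact_force: [-1.2, 0.6, 0.7]
opening: 0.0919
t 12.6167 tcp [0.4324 0.1486 0.3367] jaw deg 44.0 fx axis [-0.002  0.    -1.   ]
157 [54. 15.] rect [204.7 131.6] [14.8  8.6] 5 pca -174.4 opened [203.8 131.8] [11.   8.6] 35
996 [480.  75.] rect [509.2 358.2] [47.5 26. ] 14 pca -175.2 opened [506.7 351.6] [26. 41.] 70
4628 [ 29. 174.] rect [276.6   4.6] [ 75.5 105.8] 33 pca 132.5 opened [273.1   1.9] [ 66.6 105.1] 33
859 [261. 187.] rect [433.3 147.6] [32.4 59.6] 44 pca 121.9 opened [432.9 146.8] [27.4 59.5] 41
232 [262. 186.] rect [436.  148.5] [12.2 24.5] 33 pca 122.2 opened [437.  146.6] [10.7 18. ] 44
407 [419. 218.] rect [571.4 231.4] [58.1 12.2] 38 pca -143.5 opened [575.9 235.3] [30.1 10.5] 44
```

```bash
sleep 0
```

```text
(no output)
```

View pics/w7.png

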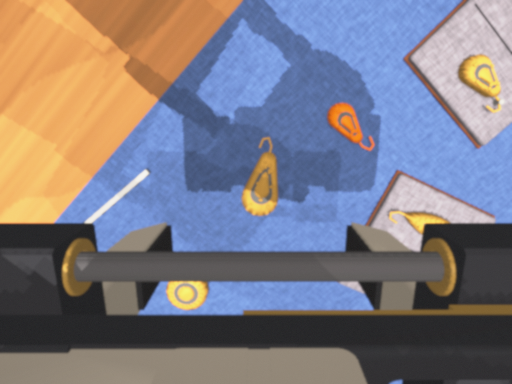

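View pics/w7c.png

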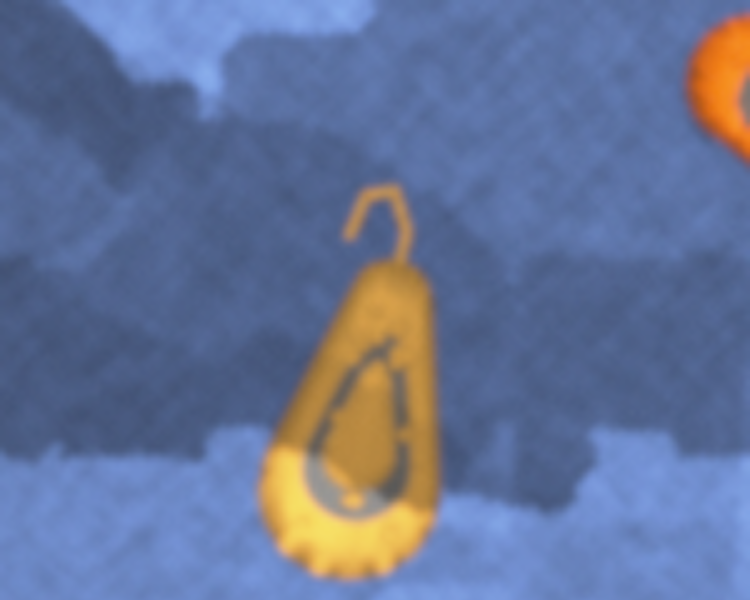

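```bash
python3 pad.py 269.6 152.4 260 215.6
```

```text
[[419.2 176.5]
 [456.4 125.2]]
[63.4]
ang [-54.1]
```

Tip (269.6,152.4), round end (260,215.6): 63.4 mm long, gold, so it is the large drop. Grip point (446,139.5), jaw 36°.

```bash
python3 -m inch '7 -5 -20 -0.07 1;6.5 -4 -30 -0.07 0.8;0 0 -30 0 0.7;0 0 -30 0 0.65;0 0 -22 0 0.65;0 0 -14 0 0.65;0 0 -4.5 0 0.65;0 0 0 0 0.65' 15; python3 -m inch '0 0 0 0 0;0 0 0 0 0;0 0 0 0 0;0 0 0 0 0;0 0 0 0 0;0 0 0 0 0'
```

```text
time: 13.38
tool_pos: [0.4456, 0.1403, 0.1858]
tool_rot: [-2.095, 1.568, -3.036]
contact_force: [0.1, 0.5, 0.6]
opening: 0.0598
time: 13.88
tool_pos: [0.4461, 0.1395, 0.1878]
tool_rot: [1.175, 1.569, 0.232]
contact_force: [-0.9, -0.4, 5.6]
opening: 0.0345
```

```bash
python3 -m inch '0 0 15 0 0;0 0 30 0 0;0 0 35 0 0;18 -11 35 0.103 0;18 -11 35 0.103 0;18 -11 0 0.103 0;18 -11 0 0.103 0;18 -11 0 0.103 0'; python3 -m inch '18 -11 0 0.103 0;18 -11 0 0.103 0;18 -11 0 0.103 0;18 -11 0 0.103 0;18 -11 0 0.103 0;18 -12 0 0.103 0;18 -12 0 0.103 0;18 -12 0 0.103 0';python3 -m inch '0 0 0 0 0;0 0 0 0 0';python3 look.py w8 0.023
```

```text
time: 14.55
tool_pos: [0.5365, 0.0839, 0.3381]
tool_rot: [0.48, 1.569, 0.058]
contact_force: [1.0, 0.8, -0.9]
opening: 0.0343
time: 15.22
tool_pos: [0.6805, -0.0072, 0.3368]
tool_rot: [2.474, 1.57, 2.875]
contact_force: [0.2, 0.2, -0.7]
opening: 0.0346
time: 15.38
tool_pos: [0.68, -0.0072, 0.3362]
tool_rot: [2.447, 1.569, 2.84]
contact_force: [0.0, 0.8, -1.3]
opening: 0.0345
t 15.3833 tcp [ 0.68   -0.0072  0.3362] jaw deg 112.5 fx axis [-0.001  0.    -1.   ]
2505 [259. 189.] rect [672.3 -10. ] [92.7 54.1] 23 pca -154.1 opened [684.3  -5. ] [66.7 52.1] 23
1349 [327. 168.] rect [639.6  40.5] [65.9 33.7] 36 pca -157.4 opened [641.1  41.7] [60.2 29.8] 29
1185 [463. 187.] rect [609.  171.7] [70.5 27.1] 21 pca -160.1 opened [610.  169.4] [66.3 22.4] 16
181 [468. 191.] rect [609.7 176.4] [23.3  8.8] 23 pca -160.8 opened [610.1 176.5] [15.2  8.4] 32
1467 [ 29. 213.] rect [ 787.  -186.2] [32.5 81.2] 11 pca 101.0 opened [ 783.4 -197.3] [30.9 68.3] 23
```

```bash
sleep 0
```

```text
(no output)
```

View pics/w8.png

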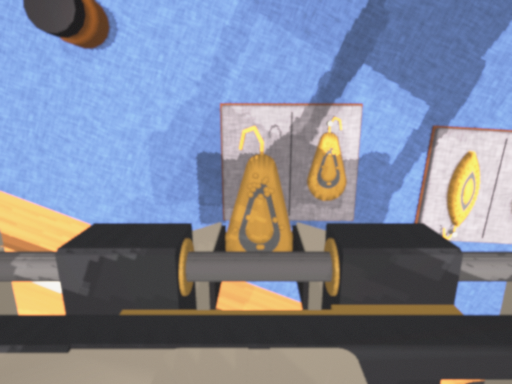

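```bash
python3 pad.py 221 105 362 105 355 220 290 220 292 106; python3 - <<'E'
from h import *
c,T,s=grab('wrist');p=ray(c,T,[[331,131],[327,200]],.026)*1000;print(p,p.mean(0),np.linalg.norm(p[0]-p[1]))
E
```

```text
[[625.3 -65.9]
 [576.1  52.5]
 [677.3  96.7]
 [702.2  36.9]
 [601.3  -6. ]]
[128.2, 110.5, 64.8, 109.5]
ang [112.6, 23.6, -67.5, -157.0]
[[608.06318548  34.00727949  26.        ]
 [666.90926708  58.37175786  26.        ]] [637.48622628  46.18951867  26.        ] 63.69057328688277
```

Pad corners (221,105), (362,105) give a place of (665.5,-16.6), and the mate agrees within a few mm. Lowering.

```bash
python3 -m inch '-2 -5 -30 0 0;0 0 -35 0 0;0 0 -35 0 0;0 0 -20 0 0;0 0 -10 0 0;0 0 -5 0 0;0 0 -2 0 0;0 0 0 0 0';python3 -m inch '0 0 -1 0 0;0 0 0 0 0.4;0 0 0 0 0.48;0 0 0 0 0.52;0 0 0 0 0.52;0 0 0 0 0.52';python3 -m inch '0 0 20 0 0.52;0 0 40 0 0.52;0 0 40 0 0.6;0 0 40 0 1;0 0 0 0 1;0 0 0 0 1'; python3 look.py w9 0.023
```

```text
time: 16.2
tool_pos: [0.6782, -0.0113, 0.2014]
tool_rot: [-0.471, 1.569, -0.075]
contact_force: [0.3, 0.8, 0.1]
opening: 0.0345
time: 16.7
tool_pos: [0.6779, -0.0115, 0.1993]
tool_rot: [-0.244, 1.57, 0.152]
contact_force: [-0.2, 0.2, -0.0]
opening: 0.0473
time: 17.2
tool_pos: [0.6782, -0.0115, 0.3426]
tool_rot: [-0.509, 1.564, -0.113]
contact_force: [-0.2, -0.2, -1.4]
opening: 0.07
t 17.2 tcp [ 0.6782 -0.0115  0.3426] jaw deg 112.7 fx axis [ 0.007 -0.001 -1.   ]
1252 [330. 168.] rect [639.2  40. ] [65.1 33.6] 36 pca -157.2 opened [641.1  40.6] [59.5 25.7] 26
1180 [260. 168.] rect [663.9 -13.6] [60.  32.8] 6 pca -158.6 opened [664.5 -17.3] [60. 25.] 23
1156 [463. 187.] rect [608.6 171.1] [69.6 27.7] 14 pca -160.1 opened [609.5 168.7] [66.6 22.4] 17
175 [468. 190.] rect [609.1 175.9] [22.8  8.6] 23 pca -160.8 opened [608.6 175.7] [15.8  8.6] 23
1543 [ 31. 210.] rect [ 797.4 -197.1] [37.1 84.8] 0 pca 102.0 opened [ 791.4 -200.3] [37.5 72.6] 11
```

```bash
sleep 0
```

View pics/w9.png

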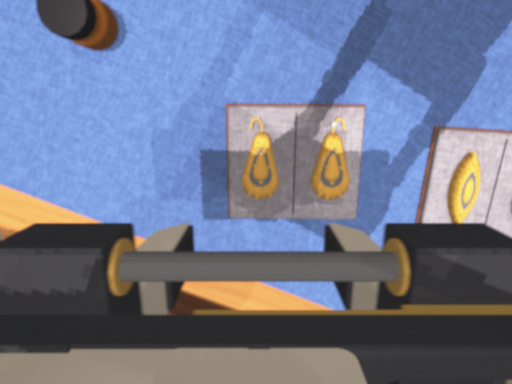

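Large drop lies at (260,168) px, 58–68 mm from its mate depending on the rectangle used, parallel, near the middle of its half. Now the round one.

```bash
python3 -m inch '-27 3 0 -0.05 1;-27 3 0 -0.05 1;-27 3 0 -0.05 1;-27 3 0 -0.05 1;-27 3 0 -0.05 1;-28 3 0 -0.05 1;-28 3 0 -0.05 1;-28 3 0 -0.05 1';python3 -m inch '0 0 0 0 1;0 0 0 0 1;0 0 0 0 1'; python3 look.py w10 0.0125
```

```text
time: 17.92
tool_pos: [0.4569, 0.0127, 0.3372]
tool_rot: [2.983, 1.567, 2.977]
contact_force: [0.1, -0.1, 0.4]
opening: 0.0921
time: 18.17
tool_pos: [0.4593, 0.0124, 0.3384]
tool_rot: [2.877, 1.57, 2.873]
contact_force: [-0.6, -1.0, 1.3]
opening: 0.0921
t 18.1667 tcp [0.4593 0.0124 0.3384] jaw deg 89.8 fx axis [-0.001  0.    -1.   ]
2618 [86.  7.] rect [ 306.1 -134.4] [150.   11.5] 90 pca 90.0 opened [ 306.1 -134.3] [149.9  11.5] 90
1040 [474.   6.] rect [306.4 196. ] [65.7 10. ] 90 pca 89.4 opened [306.4 195.9] [65.5 10. ] 90
1297 [ 96. 154.] rect [ 432.1 -140.4] [66.6 68.1] 42 pca 105.5 opened [ 427.8 -169.3] [ 8.5 28.6] 81
252 [499. 170.] rect [451.4 246.5] [35.8 19. ] 10 pca 171.3 
786 [255. 180.] rect [457.9   8.5] [40.9 40.8] 90 pca -177.6 opened [448.7   8.5] [38.9 20.6] 90
98 [501. 174.] rect [454.4 247.7] [18.9  7.2] 3 pca 178.4 
205 [255. 183.] rect [459.6   8.5] [15.6 15. ] 90 pca -154.2 opened [459.6   8.5] [13.7 13. ] 90
```

```bash
sleep 0
```

```text
(no output)
```

View pics/w10.png

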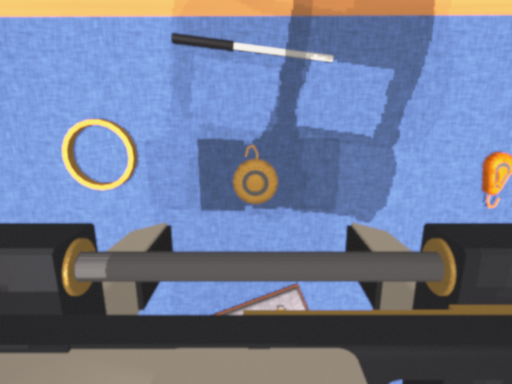

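Round disc at (255,180) px, 41–44 mm across, centre (459,8.5), with its wire pointing at the robot. The jaws will close across y, clear of the wire.

```bash
python3 -m inch '0 -4 -20 0 1;0 0 -30 0 0.9;0 0 -30 0 0.8;0 0 -30 0 0.75;0 0 -23 0 0.75;0 0 -14 0 0.75;0 0 -5 0 0.75;0 0 0 0 0.75' 15; python3 -m inch '0 0 0 0 0;0 0 0 0 0;0 0 0 0 0;0 0 0 0 0;0 0 0 0 0;0 0 0 0 0'
```

```text
time: 18.88
tool_pos: [0.4592, 0.0084, 0.1855]
tool_rot: [2.969, 1.568, 2.965]
contact_force: [-0.3, -0.4, -0.5]
opening: 0.0686
time: 19.38
tool_pos: [0.4592, 0.0085, 0.1878]
tool_rot: [-0.076, 1.569, -0.08]
contact_force: [-0.3, 0.2, 4.7]
opening: 0.0426
```

```bash
python3 -m inch '0 0 15 0 0;0 0 30 0 0;0 0 40 0 0;0 0 40 0 0;3.5 -28 25 -0.115 0;3.5 -28 0 -0.115 0;3.5 -28 0 -0.115 0;3.5 -28 0 -0.115 0'; python3 -m inch '3.5 -28 0 -0.115 0;3.5 -28 0 -0.115 0;3.5 -28 0 -0.115 0;3.5 -28 0 -0.115 0;3.5 -28 0 -0.115 0;3.5 -28 0 -0.115 0;3.5 -28 0 -0.115 0;3.5 -28 0 -0.115 0';python3 -m inch '3.5 -28 0 -0.115 0;3.5 -28 0 -0.115 0;3.5 -28 0 -0.115 0;0 0 0 0 0;0 0 0 0 0;0 0 0 0 0';python3 look.py w11 0.023
```

```text
time: 20.05
tool_pos: [0.4727, -0.1045, 0.338]
tool_rot: [0.157, 1.569, -0.311]
contact_force: [-0.0, 0.0, -0.3]
opening: 0.0427
time: 20.72
tool_pos: [0.5007, -0.3288, 0.337]
tool_rot: [-2.695, 1.57, 2.198]
contact_force: [0.7, 0.2, -0.5]
opening: 0.0426
time: 21.22
tool_pos: [0.5112, -0.411, 0.3366]
tool_rot: [-2.43, 1.569, 2.125]
contact_force: [0.0, 0.8, -0.5]
opening: 0.0427
t 21.2167 tcp [ 0.5112 -0.411   0.3366] jaw deg -9.0 fx axis [-0.001  0.001 -1.   ]
7211 [ 23. 157.] rect [ 303.6 -331. ] [172.   66.8] 81 pca 79.7 opened [ 315.  -345.5] [162.7  62.7] 70
995 [260. 128.] rect [ 520.  -360.8] [40.8 40.8] 20 pca 147.9 opened [ 519.8 -359.7] [39.  39.1] 33
250 [260. 129.] rect [ 520.1 -361.4] [15.  15.3] 81 pca 97.6 opened [ 519.8 -360.9] [14.1 14.4] 81
253 [480. 195.] rect [ 716.  -452.6] [61.2  4.7] 73 pca 73.4 
1210 [259. 214.] rect [ 506.4 -436.8] [26.1 68.6] 81 pca 171.1 opened [ 506.6 -438.9] [22.1 61.9] 81
```

```bash
sleep 0
```

```text
(no output)
```

View pics/w11.png

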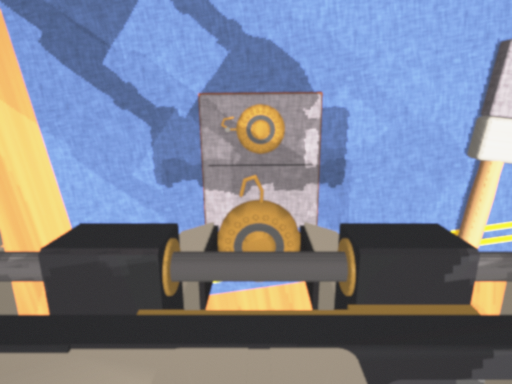

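```bash
python3 pad.py 201 94 322 94 320 164 205 165
```

```text
[[ 472.1 -322.1]
 [ 580.  -339.1]
 [ 571.4 -402.3]
 [ 462.9 -386.2]]
[109.3, 63.8, 109.7]
ang [-8.9, -97.8, 171.6]
```

The crease mid-point gives a pad centre of (517,-394) and the mate (520,-361) agrees, so the place is (511.5,-428).

```bash
python3 -m inch '0 -9 -20 0 0;0 -8 -35 0 0;0 0 -35 0 0;0 0 -25 0 0;0 0 -12 0 0;0 0 -7 0 0;0 0 -3 0 0;0 0 0 0 0';python3 -m inch '0 0 -1 0 0;0 0 0 0 0.5;0 0 0 0 0.58;0 0 0 0 0.62;0 0 0 0 0.62;0 0 0 0 0.62';python3 -m inch '0 0 20 0 0.62;0 0 40 0 0.62;0 0 40 0 0.7;0 0 40 0 1;0 0 0 0 1;0 0 0 0 1'; python3 look.py w12 0.023
```

```text
time: 21.98
tool_pos: [0.5119, -0.4284, 0.2011]
tool_rot: [0.974, 1.569, -0.754]
contact_force: [-0.5, 0.2, -0.5]
opening: 0.0422
time: 22.48
tool_pos: [0.5114, -0.4286, 0.1994]
tool_rot: [1.017, 1.57, -0.711]
contact_force: [-1.1, 0.2, -0.4]
opening: 0.0566
time: 22.98
tool_pos: [0.5116, -0.4288, 0.3426]
tool_rot: [0.927, 1.564, -0.801]
contact_force: [-0.5, 0.1, -0.2]
opening: 0.0788
t 22.9833 tcp [ 0.5116 -0.4288  0.3426] jaw deg -9.0 fx axis [ 0.005 -0.005 -1.   ]
964 [254. 106.] rect [ 519.3 -360.7] [40.7 40.5] 81 pca 56.3 opened [ 519.3 -361.2] [39.6 37. ] 38
4480 [ 30. 162.] rect [ 302.2 -376.3] [ 40.6 125.1] 0 pca 91.5 opened [ 302.2 -376.9] [ 40.6 123.2] 0
250 [254. 107.] rect [ 519.3 -360.4] [14.7 15.3] 81 pca 81.9 opened [ 519.2 -360.8] [13.9 13.5] 81
706 [478. 196.] rect [ 736.3 -469.2] [81.6 52.6] 73 pca 97.6 opened [ 718.9 -502.7] [ 6.3 11. ] 81
856 [257. 179.] rect [ 511.7 -427.5] [42.  39.9] 80 pca 75.9 opened [ 510.2 -426.6] [41.5 34.3] 48
211 [257. 182.] rect [ 511.4 -429.4] [15.3 15.4] 5 pca 51.1 opened [ 511.4 -429.5] [13.7 13.4] 81
198 [492. 205.] rect [ 734.1 -488.2] [ 6.  36.7] 88 pca 179.3 
458 [407. 218.] rect [ 645.4 -488.7] [ 5.9 98. ] 90 pca 179.3
```

```bash
sleep 0
```

```text
(no output)
```

View pics/w12.png

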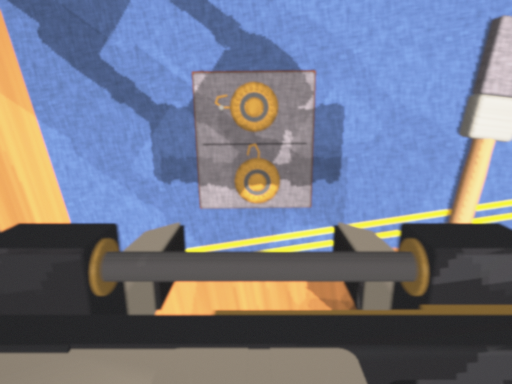

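Round disc is at (511.5,-428), within about 1–2 mm of its place. One last overall look.

```bash
python3 - <<'E'
from h import *
c,T,s=grab('scene');show(c['color'],'fin',(130,110,400,380),2.2);print(s['time'],s['contact_force'])
E
```

```text
23.0333 [-0.73027085 -0.15075506 -1.29341592]
```

```bash
sleep 0
```

```text
(no output)
```

View pics/fin.png

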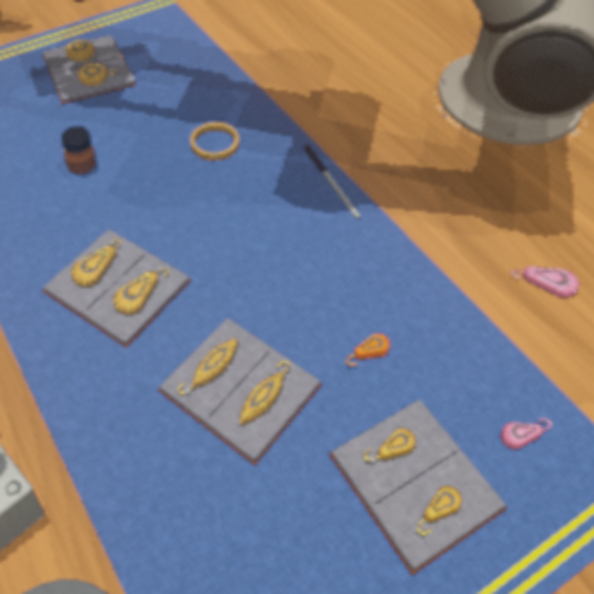

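In this view the small drop (440,510) looks turned relative to its mate (392,447). I'll measure it before handing in.

```bash
python3 - <<'E'
from h import *
for n,box in(("scene",(275,285,365,375)),("side",(150,255,225,320))):
    c,T,s=grab(n);show(c['color'],'f_'+n,box,7)
    m=gold(c['color']) if n=='scene' else cv2.inRange(cv2.cvtColor(c['color'],cv2.COLOR_RGB2HSV),(10,110,60),(32,255,255))
    N,l,st,ce=cv2.connectedComponentsWithStats(m)
    for i in range(1,N):
        if st[i,4]>25:
            ys,xs=np.where(l==i);P=ray(c,T,np.c_[xs,ys],.02)[:,:2]*1000
            if P[:,0].mean()<330 or abs(P.mean(0)[1])>450:continue
            w,v=np.linalg.eigh(np.cov(P.T));r=cv2.minAreaRect(P.astype(np.float32))
            print(n,ce[i].round(),np.round(r[0]),np.round(r[1]),round(r[2]),np.degrees(np.arctan2(v[1,1],v[0,1])).round())
E
```

```text
scene [166. 133.] [ 514. -429.] [41. 40.] 58 80.0
scene [172. 143.] [ 520. -362.] [45. 37.] 66 65.0
scene [228. 173.] [ 436. -132.] [68. 59.] 59 59.0
scene [172. 231.] [668. -19.] [64. 35.] 37 -154.0
scene [191. 243.] [640.  46.] [63. 33.] 24 -153.0
scene [227. 274.] [611. 176.] [69. 24.] 18 -159.0
scene [249. 291.] [589. 238.] [70. 24.] 16 -158.0
scene [310. 312.] [506. 355.] [43. 22.] 15 -178.0
scene [331. 339.] [506. 424.] [43. 23.] 19 -174.0
side [272. 152.] [ 514. -437.] [35. 74.] 15 109.0
side [266. 159.] [ 519. -361.] [34. 49.] 16 104.0
side [178. 168.] [ 834. -183.] [12. 75.] 3 91.0
side [272. 189.] [ 427. -124.] [61. 71.] 16 103.0
side [198. 195.] [667. -18.] [60. 41.] 36 -159.0
side [197. 205.] [640.  47.] [57. 37.] 16 -156.0
side [188. 229.] [609. 177.] [66. 25.] 23 -160.0
side [184. 243.] [588. 238.] [71. 23.] 16 -160.0
side [229. 254.] [449. 252.] [34. 18.] 6 170.0
side [194. 276.] [505. 350.] [26. 43.] 75 173.0
side [180. 296.] [506. 423.] [38. 25.] 17 175.0
```

```bash
sleep 0
```

```text
(no output)
```

View pics/f_scene.png

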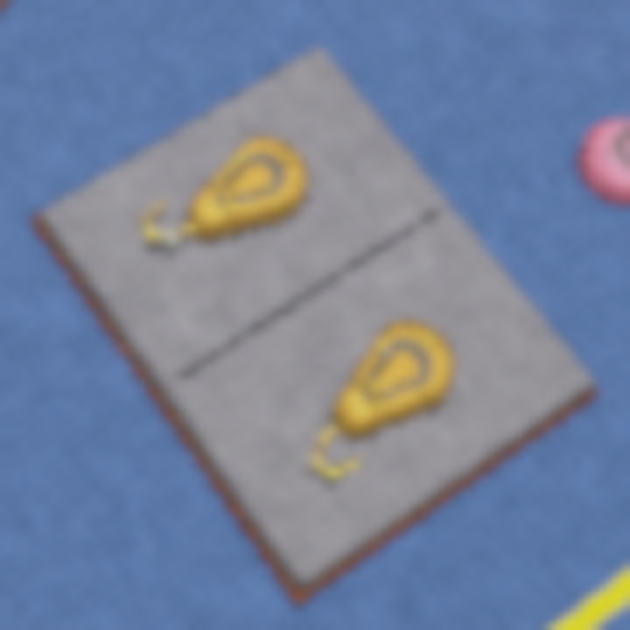

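View pics/f_side.png

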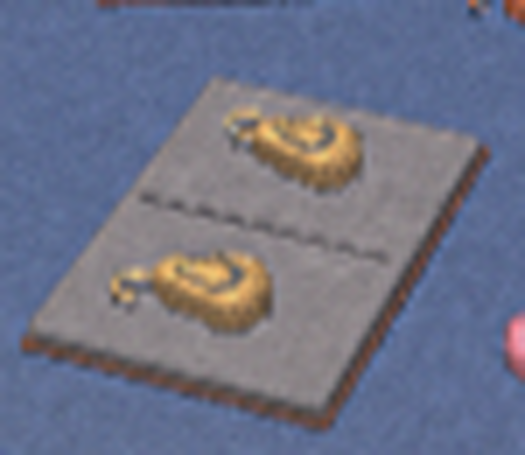

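```bash
python3 - <<'E'
from h import *
c,T,s=grab('scene')
for nm,pts,z,o in(('crease',[[182,376],[436,213]],.013,(275,285)),('mate',[[196,228],[303,158]],.022,(275,285)),('placed',[[343,420],[445,337]],.022,(275,285))):
    P=ray(c,T,np.array(pts)/7+o,z)*1000;d=P[1]-P[0];print(nm,P.mean(0).round(),np.linalg.norm(d).round(),np.degrees(np.arctan2(d[1],d[0])).round(1))
c,T,s=grab('side')
for nm,pts,z in(('crease',[[145,196],[385,258]],.013),('mate',[[258,140],[345,178]],.022),('placed',[[160,275],[262,310]],.022)):
    P=ray(c,T,np.array(pts)/7+(150,255),z)*1000;d=P[1]-P[0];print(nm,P.mean(0).round(),np.linalg.norm(d).round(),np.degrees(np.arctan2(d[1],d[0])).round(1))
E
```

```text
crease [506. 388.  13.] 98.0 178.9
mate [505. 356.  22.] 43.0 -179.7
placed [506. 423.  22.] 42.0 -176.5
crease [504. 387.  13.] 95.0 178.5
mate [501. 361.  22.] 39.0 167.8
placed [502. 427.  22.] 41.0 174.4
```

The small drop is within about 5–8° of the crease and mate (limit 20°), and its centre is within about 3 mm. Handing in.

```bash
python3 -c "
from cell import workorder;print(workorder.hand_in())"
```

```text
the job is handed in; nothing more can be done
None
```

I picked up the four gold earrings (leaf, small drop, large drop, round), laid each on the pad that carries its mate, and handed the job in at about 23 s of the 102 s. No verdict is reported.

The last camera checks, wrist, scene and side views together:

| Earring | Measured (mm) | Place (mm) | Angle to mate |
|---|---|---|---|
| Leaf | (588,238) | (588,239) | about 1° |
| Small drop | (506,423) | (505.5,420.5) | about 3–7° |
| Large drop | (667,-18) | (665,-17.5) | about 1–3° |
| Round | (512,-428) | (511.5,-428) | any allowed |

- **At rest:** all four look flat and released, and the open gripper is well above them.
- **Not to be moved:** the bangle, the jar and the orange and pink look-alikes appear untouched by eye. I did not measure the bangle or the jar for shift.
- **Disagreements:**
  - The small drop looked slightly turned in the final scene picture. Measured by hand-picked end points it was within about 3–7° of its mate, and the two views differ by several degrees. I left it because the limit is 20°.
  - The side camera put the round disc at y = -437, about 9 mm off the other views. It is far from that camera and the outline was smeared, so I did not trust it.
  - The wrist camera put the large drop's centre within about 4 mm of the place; its distance from the mate ranged from 58 to 68 mm depending on the outline used.

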